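# Gauge and close the seed-pot mould

## Robot

A 7-joint arm with a two-finger parallel gripper is mounted at the origin on the work surface. World frame = base frame: x ahead of the robot, y to its left, z up, the work surface at z = 0. Lengths are in m, angles in degrees, forces in N, time in s.
With the tool pointing down it reaches from about 0.4 to 0.75 m from the base axis. Payload 19.5 kg.
Tool frame: the origin (TCP) lies between the finger pads; the fingertips stand 17 mm ahead of it and the grasp point (between the pads) lies 2 mm behind it; z points along the fingers, y is the line along which they close (so a half turn about z gives the same grasp; the last joint's range is limited). The gripper opens to 85 mm and grips with 20 to 120 N. Pads are 22 mm wide; open, the fingers measure 114 mm over their backs; the gripper's body (76 mm by 85 mm) begins 54 mm behind the grasp point. The pads swing forward as they close: fully open they stand 13 mm farther back than shut.
Start: joints at [-66.102, 40.479, -1.581, 85.061, 1.261, 54.483, -4.326], TCP at [0.255, 0.516, 0.248] pointing down, gripper open.
Joint ranges: [-155.06, 155.06], [-18.47, 123.98], [-90, 86.84], [0, 140.48], [-83.41, 263.41], [0, 116], [-161.91, 161.91]. Speed limits (degrees/s): [108.29, 108.29, 147.25, 147.25, 172.46, 172.46, 172.46].

## Interface

Orientations are given as [roll, pitch, yaw] about the fixed x, y, z axes, in that order (R = Rz(yaw) Ry(pitch) Rx(roll)).
In Python, from workcell import env, optics, job gives the robot as it stands.
- The arm moves only by the tool step_arm, never from a script. Its argument "commands" is a list of rows, each a list of 3 entries, a list of its own where there are three numbers: the closure, from 0 (fully open) to 1 (shut), then the shift along the tool's x, y, z in mm, then the turn, a rotation vector about the tool's x, y, z in rad. In form: [[hand, [dx, dy, dz], [ax, ay, az]], ...]. A call has 1 to 8 rows; each row shifts and turns the commanded pose from where the row before left it, along the tool's axes as they then stand; what a row does not reach is not made up. A row lasts 1/8 s, in which the tool goes at most 62.5 mm and 10.7 degrees, less where a joint would pass 70% of its speed; a pose out of reach is approached as far as the arm can. A call is refused whole if a number of a shift passes 62.5 or a number of a turn 0.188, either way. A call with a gripper value outside its range is refused whole. The fingers move at their own pace and stop on an object; "grip_force" is the grip in N (left out, the last holds). Time passes only in rows, so rows that do not move let the fingers close. It gives the time, the measured TCP pose, the force, the opening and the grip force at its end, in the units of the state.
- env.state(): the state, without advancing time (a new reading comes with each control period).
- optics.read_camera(name): name is "scene" or "top"; returns (picture, depth): 400x640x3 uint8, red, green, blue; 400x640 float32, m along the optical axis (not along the pixel's ray), 0 where there is no reading.
- optics.camera_info(name): a dict with "vfov" (degrees; the focal length in pixels is half the picture's height over the tangent of half this angle, whatever the lens; pixels are square), "cx", "cy" (the principal point, pixels), "R" (3x3) and "t" (3): a world point X has camera coordinates R X + t. Camera axes: x right, y down, z forward; pixel columns grow to the right and rows downward; lengths in m; the calibration is good to about 2 mm. A picture is of the moment at which its call begins. camera_info takes no time and is no camera call.
- job.finish_job(): hands the job in; it is judged then, once.
The state is a dict: "time": time; "joint_positions": joint angles; "joint_vel": joint speeds; "joint_torque": joint torques, N m; "tool_pos": TCP position; "tcp_rot": TCP orientation; "contact_force": force on the tool from outside, world axes, zero at the start; "ft_torque": the same for the moment, N m; "finger_gap": opening from 0.0 (shut) to 1.0 (fully open); "grip_force": force on a finger pad.
Only numpy, scipy, OpenCV 4.12 (cv2) and the standard library are available. Lean on these libraries where they do the work, as an engineer would, in place of code of your own. Each camera call takes 0.05 s, during which the arm holds its last target. There are 200 camera calls.

## Task

At the class planting table, first check the loose orange upper half of the pot mould where it lies: push the gauge's red knob down until its foot rests on the plate, keep it there for a second, and let it spring all the way back up. Then draw the upper half out from under the gauge, set it onto the two dowels of the aluminium lower half (either way round), and press it fully shut against the sprung ejector. Finish while still holding it pressed shut with the gripper, without letting go, and leave everything else on the table alone.

Things in the scene. Friction and masses are not known exactly. Their poses are not given: they have to be found in the camera images.
- mould_face (a point): Centre of the top face (30 mm above the table) of the lower mould half: aluminium block 210 (x) x 70 (y) x 30 mm with three cells in its face, bolted to the table. x along its length, z up. Two dark steel dowels, 11 mm thick, stand at x = +75 and -75 mm, y = 0, and rise 24 mm above the face, the last 7 mm tapered.
- ejector (a joint): Green sprung pad (26 x 36 mm) in the lower half's middle cell. 0 m = up, 6 mm proud of the face; grows as it is pressed down; 0.006 m = level with the face (mould shut). Spring force 5.5 N when up, 8.5 N when level, so it lifts the upper half about 6 mm again whenever nobody presses.
- top_mid (a point): Middle of the loose upper mould half, 26 mm above its underside, on its centre line; x along its length, z up. Shut on the lower half, this point is 26 mm above mould_face (32 mm when it only rests on the raised ejector). Grip it by its black rib: 80 (x) x 24 (y) mm, centred, reaching from 18 to 52 mm above the underside.
- top: The same upper mould half; origin at the centre of its underside, axes as for top_mid. Orange plate 210 (x) x 70 (y) x 18 mm with the black rib on top. Two through holes 13.5 mm across at x = +75 and -75 mm, y = 0; it fits the dowels either way round. About 0.28 kg.
- gauge_anvil (a point): Middle of the upper face (12 mm above the table) of the thickness gauge's grey plate, 280 x 80 mm, bolted to the table; z up, x towards the gauge's column. The upper half starts lying on it, centred within a few mm. The dark column stands at x = +140 mm; its arm reaches back to x = +79 mm, from 81 to 97 mm above the table.
- gauge_slide (a joint): Sprung vertical slide of the gauge with a brass foot below, red knob on top. 0 m = up (springs back there by itself); grows as the knob is pushed down; 0.030 m = end of travel. Foot resting on the upper half's plate: 0.022 m. Push: 1.6 N at first, about 4.3 N at 0.022 m.
- gauge_foot (a point): Underside of the slide's brass foot, 14 mm across, at x = +93 mm from gauge_anvil, y = 0; moves with the slide. When up it is 22 mm above the end of the upper half's plate, so the plate must be drawn out lengthwise (30 mm or more, away from the column) before it can be lifted higher.
- gauge_knob (a point): Centre of the top of the slide's red round knob (28 mm across, 14 mm thick), straight above the foot; moves with the slide; 136 mm above the table when up.
- cup: Bystander, to be left alone: clear plastic cup, 72 mm across, 100 mm tall; origin under its middle.
- pots: Bystander, to be left alone: strip of fibre seedling pots, 55 x 240 x 50 mm; origin under its middle.
- packet: Bystander, to be left alone: flat green seed packet, 80 x 110 x 6 mm; origin under its middle.
- marker: Bystander, to be left alone: purple marker pen with black cap, 138 x 14 x 12 mm, lying; origin under its middle.
- glue: Bystander, to be left alone: white glue bottle with orange cap, 44 mm across, 110 mm tall; origin under its middle.
- scissors: Bystander, to be left alone: black-handled scissors, about 180 mm long, lying flat; origin under its middle.
- scoop: Bystander, to be left alone: metal spoon, lying flat; origin under its middle.
Not all that is in view belongs to the job. Several things have the shape of the top; the one meant has the colours described above.

How it is judged (in metres and radians):
On the way, in this order (a step that is already met when the one before it is completed fails the run):
1. the gauge's foot rests on the upper half, still lying on the anvil (reading 20.5 to 25 mm), for half a second (value of joint gauge_slide between 0.0205 and 0.025 m and distance of top_mid from where it was at the start of the episode below 0.015 m), for 0.5 s.
2. the gauge has sprung back up (reading under 3 mm) with the upper half still in place (value of joint gauge_slide below 0.003 m and distance of top_mid from where it was at the start of the episode below 0.03 m), for 0.1 s.
3. the upper half is on both dowels (horizontal distance between top_mid and mould_face below 0.005 m and angle between the x axis of top_mid and the x axis of mould_face, either way round below 0.05 rad and angle between top_mid's own z axis and vertical below 0.06 rad and z of top_mid in the frame of mould_face below 0.042 m), for 0.1 s.
At the end, for the whole second after the job is handed in: The upper half is on both dowels (centres within 5 mm, lengthwise within 0.05 rad, level within 0.06 rad), shut to within 1.8 mm of the lower half with the ejector pressed down by more than 4.2 mm, at rest, the robot still holding or pressing it; the gauge slide is up (under 3 mm) (horizontal distance between top_mid and mould_face below 0.005 m and angle between the x axis of top_mid and the x axis of mould_face, either way round below 0.05 rad and angle between top_mid's own z axis and vertical below 0.06 rad and z of top_mid in the frame of mould_face below 0.0278 m and value of joint ejector above 0.0042 m and value of joint gauge_slide below 0.003 m and contact force between any of the fingers, the arm and top above 1 N and linear speed of top below 0.02 m/s); the arm keeps its last pose, push and grip.
It fails at once if a bystander (cup, pot strip, packet, marker, glue, scissors or spoon) is moved by more than 30 mm (distance of any of cup, pots, packet, marker, glue, scissors, scoop from where it was at the start of the episode above 0.03 m).
It also fails if it takes over 54 s, if anything falls off the work surface, if the arm or the gripper's body presses on something with over 40 N, if the wrist force passes 120 N, or if a joint passes its speed limit or range.

## Working session

There is one attempt and no reset: what is moved stays moved. The work goes in short steps, Python scripts to look and compute and a tool call to move; the robot and the scene stay as the last step left them, time stands still between calls to the robot, and variables do not carry over. Pictures are saved under pics/ and viewed, at most 10 in all, crops included, and the job is handed in when it is done.

Besides the shell and the picture viewer there is one more tool, called after "Emit:" in YAML: its name, and indented under it one key for each argument. step_arm: Moves the arm, as the interface text tells. Its arguments: {"type":"object","properties":{"commands":{"type":"array","items":{"type":"array"}},"grip_force":{"type":"number"}},"required":["commands"]}

```bash
mkdir -p pics; cat > h.py <<'E'
import numpy as np, cv2
from workcell import env, optics, job
def info(n):
    c=optics.camera_info(n); f=200/np.tan(np.radians(c['vfov'])/2)
    return f,c['cx'],c['cy'],np.array(c['R']),np.array(c['t'])
def plane(n,uv,z):
    f,cx,cy,R,t=info(n); uv=np.atleast_2d(uv).astype(float)
    d=np.c_[(uv[:,0]-cx)/f,(uv[:,1]-cy)/f,np.ones(len(uv))]@R
    o=-R.T@t; return o+d*((z-o[2])/d[:,2])[:,None]
def cloud(n,D):
    f,cx,cy,R,t=info(n); v,u=np.mgrid[:400,:640]
    P=np.stack([(u-cx)/f*D,(v-cy)/f*D,D],-1)
    return (P-t)@R
def snap(n,name=None):
    I,D=optics.read_camera(n)
    if name: cv2.imwrite(f'pics/{name}.png',I[:,:,::-1])
    return I,D
E
python3 - <<'E'
from h import *
for n in('scene','top'):
    I,D=snap(n,n+'0'); c=optics.camera_info(n); print(n,c, -np.array(c['R']).T@c['t'])
print(env.state())
E
```

```text
scene {'vfov': 48.40009386443487, 'cx': 319.6160739579471, 'cy': 199.44892723011662, 'R': array([[-0.66773212,  0.74427656, -0.01364623],
       [ 0.51327982,  0.44706015, -0.73258518],
       [-0.53914529, -0.49617499, -0.68053856]]), 't': array([ 0.34166132, -0.18953279,  1.65271875])} [1.21647713 0.65047976 0.99055231]
top {'vfov': 42.13491380222647, 'cx': 318.375685366429, 'cy': 194.59012056085058, 'R': array([[ 0.02133914, -0.99975447,  0.00596976],
       [-0.9985977 , -0.02160305, -0.0483316 ],
       [ 0.0484487 , -0.00493003, -0.99881351]]), 't': array([-0.03294661,  0.52708631,  1.59957121])} [ 0.44955309 -0.01366592  1.62334494]
{'time': 0.1, 'joint_positions': array([-66.10159031,  40.50819082,  -1.58312076,  85.0799415 ,
         1.25815695,  54.48351982,  -4.32598178]), 'joint_vel': array([ 0.00259524, -0.02102507, -0.01606319, -0.21217421, -0.1224303 ,
        0.05208325, -0.05784368]), 'joint_torque': array([ 3.79056553e-03, -8.84281039e+01,  1.23755381e+00, -2.36448741e+01,
        1.71542214e-02,  5.09301943e-03,  3.61626599e-05]), 'tool_pos': array([0.2545451 , 0.51535194, 0.24790312]), 'tcp_rot': array([-1.79945535e+02, -7.90884960e-04,  1.53711366e+02]), 'contact_force': array([ 0.77734664, -0.01789528, -0.65292011]), 'ft_torque': array([-0.00363961, -0.04791667, -0.07029454]), 'grip_force': 0.0, 'finger_gap': 0.9984565378895232}
```

```bash
ls; ls pics
```

```text
h.py
pics
scene0.png
top0.png
```

View pics/scene0.png

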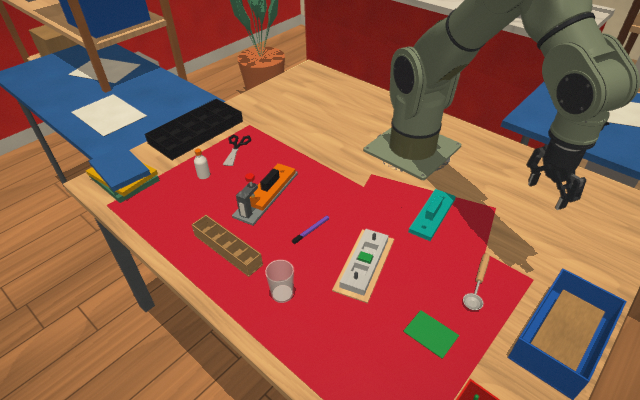

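View pics/top0.png

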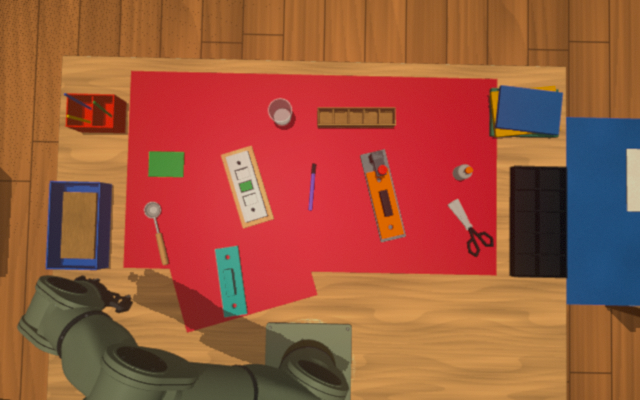

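The scene view shows the orange top with its black rib at (270,182) and the gauge with its red knob at (250,180). The aluminium mould with its green pad is at (365,257). In the top view these sit at (382,200), (382,170) and (246,187). The teal one is a decoy.

```bash
cat > m.py <<'E'
from h import *
I,D=snap('top'); H=cv2.cvtColor(I,cv2.COLOR_RGB2HSV).astype(int); h,s,v=H[...,0],H[...,1],H[...,2]
def win(m,x0,x1,y0,y1):
    w=np.zeros(m.shape,bool); w[y0:y1,x0:x1]=1; return m&w
P=cloud('top',D)
def big(m):
    n,l,st,c=cv2.connectedComponentsWithStats(m.astype(np.uint8)); k=1+np.argmax(st[1:,4]); return l==k,c[k],st[k]
def rect(m,z,name):
    ys,xs=np.nonzero(m); W=plane('top',np.c_[xs,ys],z)[:,:2].astype(np.float32)
    (c,wh,a)=cv2.minAreaRect(W); print(name,np.round(c,4),np.round(wh,4),round(a,2),len(xs),'mean',W.mean(0).round(4)); return c
org=win((h>8)&(h<18)&(s>180)&(v>150),340,420,140,250); m,c,st=big(org); print(st); rect(m,0.030,'orange')
blk=win((v<70),365,405,180,225); m,c,st=big(blk); print(st,np.median(P[m],0)); rect(m,0.064,'rib')
red=win(((h<5)|(h>176))&(v>200)&(s>180),370,395,155,180); m,c,st=big(red); print(st,np.median(P[m],0)); rect(m,0.136,'knob')
gr=win((h>45)&(h<80)&(s>120),225,270,160,215); m,c,st=big(gr); rect(m,0.036,'pad'); print(np.median(P[m],0))
al=win((s<60)&(v>120),210,285,140,235); m,c,st=big(al); rect(m,0.030,'alu'); print(st,np.median(P[m],0))
dk=win(v<70,215,280,145,230); n,l,st,c=cv2.connectedComponentsWithStats(dk.astype(np.uint8)); print(st[1:],c[1:])
a=I[140:250,200:430]; cv2.imwrite('pics/c1.png',cv2.resize(a[:,:,::-1],None,fx=3.4,fy=3.4,interpolation=cv2.INTER_CUBIC))
E
python3 m.py
```

```text
[ 366  170   38   69 1183]
orange [ 0.5052 -0.2245] [0.208  0.0699] 14.62 1183 mean [ 0.4981 -0.2247]
[383 206   1   1   1] [ 0.49520702 -0.21696163  0.05903097]
rib [ 0.4951 -0.2163] [0. 0.] 0.0 1 mean [ 0.4951 -0.2163]
[388 155   7  25 117] [ 6.32553154e-01 -2.51124474e-01  3.64272410e-04]
knob [ 0.6058 -0.2283] [0.0693 0.0173] 0.82 117 mean [ 0.6135 -0.2305]
pad [0.5482 0.2016] [0.0223 0.0328] 19.76 82 mean [0.5484 0.2014]
[0.54818416 0.20105238 0.03500904]
alu [0.5484 0.201 ] [0.2076 0.0687] 18.29 1388 mean [0.5476 0.2008]
[ 226  151   41   71 1388] [0.54605374 0.20161536 0.02843667]
[] []
```

View pics/c1.png

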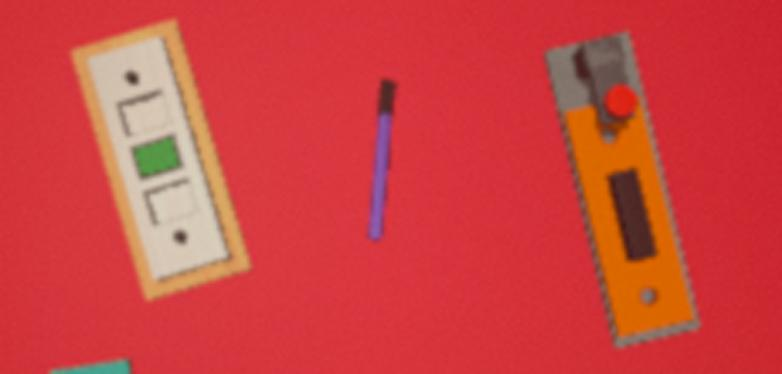

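The crop shows the mould dowels at about (132,76) and (180,237). The knob is at (620,101), the rib at (632,214) and the gauge plate behind them.

```bash
cat > m2.py <<'E'
from h import *
def px(x,y): return [200+(x+.5)/3.4-.5,140+(y+.5)/3.4-.5]
I,D=snap('top'); H=cv2.cvtColor(I,cv2.COLOR_RGB2HSV).astype(int); h,s,v=H[...,0],H[...,1],H[...,2]
P=cloud('top',D)
w=I[164:177,376:389].astype(int); print(D[164:176:2,376:389:2].round(3)); print(w[6,:],H[170,376:389])
m=np.zeros(v.shape,bool); m[160:180,374:392]=(P[160:180,374:392,2]>.125); ys,xs=np.nonzero(m); print('knobdepth',len(xs),plane('top',[xs.mean(),ys.mean()],.136),P[m].mean(0))
m=np.zeros(v.shape,bool); m[185:222,372:400]=(v[185:222,372:400]<110); ys,xs=np.nonzero(m)
W=plane('top',np.c_[xs,ys],.064)[:,:2].astype(np.float32); print('rib',len(xs),cv2.minAreaRect(W),W.mean(0))
for p in([132,76],[180,237]): print('dowel',plane('top',px(*p),.05))
print('knobpx',plane('top',px(620,101),.136))
print('holes z.03',plane('top',px(609,137),.03),plane('top',px(648,296),.03))
# scene view
I,D=snap('scene');H=cv2.cvtColor(I,cv2.COLOR_RGB2HSV).astype(int);P=cloud('scene',D)
Pm=lambda m:(m.sum(),P[m].mean(0).round(4),P[m].min(0).round(4),P[m].max(0).round(4))
z=P[...,2]; hh=H[...,0]
near=lambda x,y,r:(np.hypot(P[...,0]-x,P[...,1]-y)<r)
print('knob sc',Pm(near(.585,-.225,.03)&(z>.132)&(z<.142)&((hh<5)|(hh>175))))
m=near(.49,-.22,.08)&(z>.058)&(z<.07); print('rib sc',Pm(m), cv2.minAreaRect(P[m][:,:2].astype(np.float32)))
m=near(.548,.2,.12)&(z>.027)&(z<.034)&(H[...,1]<70); print('alu sc',Pm(m),cv2.minAreaRect(P[m][:,:2].astype(np.float32)))
m=near(.548,.2,.1)&(hh>45)&(hh<80)&(H[...,1]>120); print('pad sc',Pm(m))
E
python3 m2.py
```

```text
[[1.535 1.534 1.536 1.534 1.538 1.618 1.621]
 [1.535 1.536 1.495 1.495 1.498 1.619 1.616]
 [1.539 1.493 1.495 1.498 1.495 1.498 1.616]
 [1.537 1.493 1.498 1.496 1.495 1.494 1.603]
 [1.528 1.508 1.492 1.492 1.495 1.495 1.602]
 [1.544 1.532 1.535 1.497 1.534 1.598 1.602]]
[[ 99  70  66]
 [121  53  49]
 [176  34  25]
 [216  38  26]
 [221  42  25]
 [219  41  25]
 [220  39  24]
 [220  40  25]
 [220  35  23]
 [220  33  18]
 [210  40  13]
 [189  72  25]
 [178 105  65]] [[  4  85  99]
 [  2 152 121]
 [  2 219 176]
 [  2 224 216]
 [  3 226 221]
 [  2 226 219]
 [  2 227 220]
 [  2 226 220]
 [  2 228 220]
 [  2 234 220]
 [  4 239 210]
 [  9 221 189]
 [ 11 162 178]]
knobdepth 75 [[ 0.59871028 -0.20299656  0.136     ]] [ 0.5987863  -0.20309111  0.13525422]
rib 195 ((0.5046606063842773, -0.22358198463916779), (0.07580365240573883, 0.023375725373625755), 14.946905136108398) [ 0.5045588 -0.2233287]
dowel [[0.61979663 0.22357793 0.05      ]]
dowel [[0.47682537 0.17674349 0.05      ]]
knobpx [[ 0.59833395 -0.20246486  0.136     ]]
holes z.03 [[ 0.57600679 -0.20645819  0.03      ]] [[ 0.43304859 -0.24390165  0.03      ]]
knob sc (np.int64(26), array([ 0.5977, -0.2071,  0.1358]), array([ 0.588 , -0.2165,  0.133 ]), array([ 0.609 , -0.1976,  0.1383]))
rib sc (np.int64(136), array([ 0.5099, -0.2225,  0.0635]), array([ 0.4649, -0.2433,  0.058 ]), array([ 0.5487, -0.1999,  0.0695])) ((0.5064564943313599, -0.2242426723241806), (0.08658823370933533, 0.026933377608656883), 15.60035228729248)
alu sc (np.int64(1036), array([0.5578, 0.2056, 0.0304]), array([0.4429, 0.1384, 0.027 ]), array([0.6599, 0.269 , 0.034 ])) ((0.5501769185066223, 0.2028907984495163), (0.21468669176101685, 0.07041189819574356), 18.60382080078125)
pad sc (np.int64(110), array([0.551 , 0.2046, 0.0359]), array([0.5319, 0.1864, 0.0281]), array([0.5659, 0.2219, 0.0401]))
```

```bash
cat > plan.py <<'E'
import sys
from h import *
from scipy.spatial.transform import Rotation as R
def plan(p,yaw,n,hand,rpy=None):
    s=env.state(); q=R.from_euler('xyz',s['tcp_rot'],degrees=True); x=np.array(s['tool_pos'])
    T=R.from_euler('xyz',[180,0,yaw],degrees=True); rv=(q.inv()*T).as_rotvec()/n; st=(np.array(p)-x)/n
    print('from',x.round(4),s['tcp_rot'].round(2),'F',s['contact_force'].round(1),'gap',round(s['finger_gap'],3),'t',s['time'])
    print([[hand,[round(float(a),1) for a in (q*R.from_rotvec(rv*k)).inv().apply(st)*1000],[round(float(a),3) for a in rv]] for k in range(n)])
if __name__=='__main__':
    a=[float(v) for v in sys.argv[1:]]; plan(a[:3],a[3],int(a[4]),a[5])
E
python3 plan.py .5985 -.203 .19 14.5 16 1
```

```text
from [0.2546 0.5154 0.2481] [-179.97    0.    153.72] F [-0.2 -0.2 -0.4] gap 1.0 t 0.25
[[1.0, [-39.2, -30.7, 3.6], [-0.0, 0.0, 0.152]], [1.0, [-43.4, -24.5, 3.6], [-0.0, 0.0, 0.152]], [1.0, [-46.6, -17.6, 3.6], [-0.0, 0.0, 0.152]], [1.0, [-48.7, -10.4, 3.6], [-0.0, 0.0, 0.152]], [1.0, [-49.7, -2.9, 3.6], [-0.0, 0.0, 0.152]], [1.0, [-49.6, 4.7, 3.6], [-0.0, 0.0, 0.152]], [1.0, [-48.3, 12.1, 3.6], [-0.0, 0.0, 0.152]], [1.0, [-45.9, 19.3, 3.6], [-0.0, 0.0, 0.152]], [1.0, [-42.5, 26.0, 3.6], [-0.0, 0.0, 0.152]], [1.0, [-38.0, 32.1, 3.6], [-0.0, 0.0, 0.152]], [1.0, [-32.7, 37.5, 3.6], [-0.0, 0.0, 0.152]], [1.0, [-26.7, 42.0, 3.6], [-0.0, 0.0, 0.152]], [1.0, [-20.0, 45.6, 3.6], [-0.0, 0.0, 0.152]], [1.0, [-12.9, 48.1, 3.6], [-0.0, 0.0, 0.152]], [1.0, [-5.5, 49.5, 3.6], [-0.0, 0.0, 0.152]], [1.0, [2.1, 49.7, 3.6], [-0.0, 0.0, 0.152]]]
```

Emit:
step_arm:
  commands:
    - [1,[-39,-31,0],[0,0,0.152]]
    - [1,[-43,-25,0],[0,0,0.152]]
    - [1,[-47,-18,0],[0,0,0.152]]
    - [1,[-49,-10,0],[0,0,0.152]]
    - [1,[-50,-3,0],[0,0,0.152]]
    - [1,[-50,5,0],[0,0,0.152]]
    - [1,[-48,12,0],[0,0,0.152]]
    - [1,[-46,19,0],[0,0,0.152]]
  grip_force: 40

```text
time: 1.25
tool_pos: [0.4267, 0.1533, 0.2484]
tcp_rot: [180.0, -0.0, 83.8]
contact_force: [0.5, 0.9, 1.6]
finger_gap: -0.002
grip_force: 0.0
```

```bash
python3 plan.py .5985 -.203 .19 14.5 8 1
```

```text
from [0.4267 0.1533 0.2484] [ 1.7999e+02 -1.0000e-02  8.3770e+01] F [0.5 0.9 1.6] gap -0.002 t 1.25
[[1.0, [-41.9, 26.2, 7.3], [0.0, -0.0, 0.151]], [1.0, [-37.5, 32.2, 7.3], [0.0, -0.0, 0.151]], [1.0, [-32.3, 37.5, 7.3], [0.0, -0.0, 0.151]], [1.0, [-26.2, 41.9, 7.3], [0.0, -0.0, 0.151]], [1.0, [-19.6, 45.4, 7.3], [0.0, -0.0, 0.151]], [1.0, [-12.6, 47.8, 7.3], [0.0, -0.0, 0.151]], [1.0, [-5.2, 49.2, 7.3], [0.0, -0.0, 0.151]], [1.0, [2.2, 49.4, 7.3], [0.0, -0.0, 0.151]]]
```

Emit:
step_arm:
  commands:
    - [1,[-42,26,7],[0,0,0.151]]
    - [1,[-38,32,7],[0,0,0.151]]
    - [1,[-32,38,7],[0,0,0.151]]
    - [1,[-26,42,7],[0,0,0.151]]
    - [1,[-20,45,7],[0,0,0.151]]
    - [1,[-13,48,7],[0,0,0.151]]
    - [1,[-5,49,7],[0,0,0.151]]
    - [1,[2,49,7],[0,0,0.151]]

```text
time: 2.25
tool_pos: [0.5997, -0.2022, 0.192]
tcp_rot: [-180.0, 0.0, 14.6]
contact_force: [-0.2, 0.3, 1.1]
finger_gap: 0.002
grip_force: 0.0
```

```bash
python3 plan.py .5985 -.203 .157 14.5 4 1; python3 - <<'E'
from h import *
I,D=snap('scene'); cv2.imwrite('pics/k1.png',cv2.resize(I[110:240,190:320,::-1],None,fx=4,fy=4,interpolation=cv2.INTER_CUBIC))
E
```

```text
from [ 0.5997 -0.2022  0.192 ] [-179.99    0.     14.57] F [-0.2  0.3  1.1] gap 0.002 t 2.25
[[1.0, [-0.3, 0.1, 8.8], [-0.0, 0.0, 0.0]], [1.0, [-0.3, 0.1, 8.8], [-0.0, 0.0, 0.0]], [1.0, [-0.3, 0.1, 8.8], [-0.0, 0.0, 0.0]], [1.0, [-0.3, 0.1, 8.8], [-0.0, 0.0, 0.0]]]
```

View pics/k1.png

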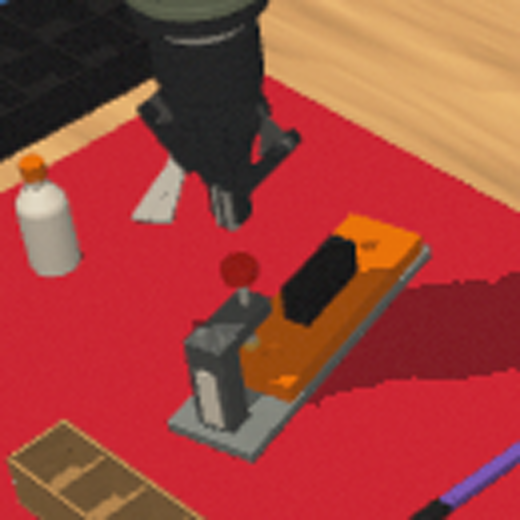

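The closed fingertips at (231,220) hang just above the knob at (240,268), so I'm descending.

Emit:
step_arm:
  commands:
    - [1,[-1,1,9],[0,0,0]]
    - [1,[0,0,9],[0,0,0]]
    - [1,[0,0,9],[0,0,0]]
    - [1,[0,0,9],[0,0,0]]
    - [1,[0,0,8],[0,0,0]]
    - [1,[0,0,8],[0,0,0]]
    - [1,[0,0,4],[0,0,0]]
    - [1,[0,0,0],[0,0,0]]

```text
time: 3.3
tool_pos: [0.5985, -0.2019, 0.1362]
tcp_rot: [-180.0, 0.0, 14.8]
contact_force: [-0.9, 2.0, 3.4]
finger_gap: 0.001
grip_force: 1.8
```

Emit:
step_arm:
  commands:
    - [1,[0,0,3],[0,0,0]]
    - [1,[0,0,2],[0,0,0]]
    - [1,[0,0,1],[0,0,0]]
    - [1,[0,0,0],[0,0,0]]
    - [1,[0,0,0],[0,0,0]]

```text
time: 3.92
tool_pos: [0.5986, -0.2021, 0.1311]
tcp_rot: [180.0, -0.0, 14.8]
contact_force: [-2.7, 5.0, 15.0]
finger_gap: -0.001
grip_force: 7.4
```

```bash
python3 - <<'E'
from h import *
print(env.state()['contact_force'],env.state()['tool_pos'])
I,D=snap('scene'); cv2.imwrite('pics/k2.png',cv2.resize(I[150:230,210:310,::-1],None,fx=6,fy=6,interpolation=cv2.INTER_CUBIC))
E
```

```text
[-2.67193138  4.99610927 15.0017018 ] [ 0.59860851 -0.20213446  0.13105669]
```

View pics/k2.png

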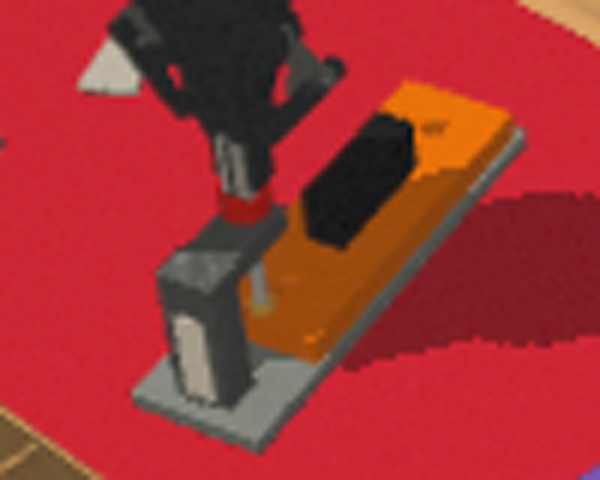

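The brass foot at (262,308) rests on the orange plate, and the force has risen well past the spring's. I'll hold for a second, then release.

Emit:
step_arm:
  commands:
    - [1,[0,0,0],[0,0,0]]
    - [1,[0,0,0],[0,0,0]]
    - [1,[0,0,0],[0,0,0]]
    - [1,[0,0,0],[0,0,0]]
    - [1,[0,0,0],[0,0,0]]
    - [1,[0,0,0],[0,0,0]]
    - [1,[0,0,0],[0,0,0]]
    - [1,[0,0,0],[0,0,0]]

```text
time: 4.97
tool_pos: [0.5986, -0.2022, 0.1311]
tcp_rot: [180.0, -0.0, 14.8]
contact_force: [-3.0, 4.0, 14.3]
finger_gap: 0.001
grip_force: 7.4
```

Emit:
step_arm:
  commands:
    - [1,[0,0,-10],[0,0,0]]
    - [1,[0,0,-12],[0,0,0]]
    - [1,[0,0,-20],[0,0,0]]
    - [1,[0,0,-20],[0,0,0]]
    - [0,[-30,0,0],[0,0,0]]
    - [0,[-30,0,0],[0,0,0]]
    - [0,[-35,0,0],[0,0,0]]
    - [0,[0,0,0],[0,0,0]]

```text
time: 5.98
tool_pos: [0.5048, -0.2276, 0.1932]
tcp_rot: [180.0, 0.0, 14.7]
contact_force: [1.1, 0.5, 0.6]
finger_gap: 0.848
grip_force: 0.0
```

```bash
python3 m2.py | grep -E "rib|knob"; python3 m.py | grep orange; python3 plan.py .505 -.2242 .056 14.7 6 0
```

```text
knobdepth 74 [[ 0.59893483 -0.20296146  0.136     ]] [ 0.59901446 -0.20305994  0.13519716]
rib 809 ((0.5043455362319946, -0.22377198934555054), (0.10871610790491104, 0.08138740062713623), 0.9365606904029846) [ 0.49348518 -0.22606604]
knobpx [[ 0.59833395 -0.20246486  0.136     ]]
knob sc (np.int64(25), array([ 0.5972, -0.207 ,  0.1359]), array([ 0.5869, -0.2156,  0.1335]), array([ 0.6104, -0.1958,  0.1388]))
rib sc (np.int64(135), array([ 0.5085, -0.2226,  0.0634]), array([ 0.4629, -0.2429,  0.0581]), array([ 0.5453, -0.2034,  0.0683])) ((0.5046267509460449, -0.2246754765510559), (0.08227415382862091, 0.025596000254154205), 15.766019821166992)
orange [ 0.5668 -0.2085] [0.0808 0.0696] 14.99 358 mean [ 0.5673 -0.1998]
from [ 0.5071 -0.2263  0.1925] [ 1.7998e+02 -2.0000e-02  1.4850e+01] F [-0.6  0.6 -0.9] gap 1.005 t 6.125
[[0.0, [-0.3, -0.4, 22.7], [0.0, -0.0, 0.0]], [0.0, [-0.3, -0.4, 22.7], [0.0, -0.0, 0.0]], [0.0, [-0.3, -0.4, 22.7], [0.0, -0.0, 0.0]], [0.0, [-0.3, -0.4, 22.7], [0.0, -0.0, 0.0]], [0.0, [-0.3, -0.4, 22.7], [0.0, -0.0, 0.0]], [0.0, [-0.3, -0.4, 22.7], [0.0, -0.0, 0.0]]]
```

Emit:
step_arm:
  commands:
    - [0,[-2,-2,30],[0,0,0]]
    - [0,[0,0,30],[0,0,0]]
    - [0,[0,0,30],[0,0,0]]
    - [0,[0,0,25],[0,0,0]]
    - [0,[0,0,14],[0,0,0]]
    - [0,[0,0,9],[0,0,0]]
    - [0,[0,0,0],[0,0,0]]
    - [0,[0,0,0],[0,0,0]]

```text
time: 7.12
tool_pos: [0.5044, -0.2251, 0.055]
tcp_rot: [180.0, -0.0, 14.8]
contact_force: [0.3, -0.9, 0.3]
finger_gap: 0.998
grip_force: 0.0
```

Emit:
step_arm:
  commands:
    - [1,[0,0,0],[0,0,0]]
    - [1,[0,0,0],[0,0,0]]
    - [1,[0,0,0],[0,0,0]]
    - [1,[0,0,0],[0,0,0]]
    - [1,[0,0,0],[0,0,0]]
    - [1,[0,0,0],[0,0,0]]
    - [1,[0,0,0],[0,0,0]]
    - [1,[0,0,0],[0,0,0]]
  grip_force: 90

```text
time: 8.12
tool_pos: [0.5042, -0.2251, 0.0547]
tcp_rot: [180.0, -0.0, 14.8]
contact_force: [-2.3, 0.4, 9.0]
finger_gap: 0.262
grip_force: 90.0
```

Emit:
step_arm:
  commands:
    - [1,[0,0,-2],[0,0,0]]
    - [1,[-5,0,-1],[0,0,0]]
    - [1,[-10,0,0],[0,0,0]]
    - [1,[-15,0,0],[0,0,0]]
    - [1,[-15,0,0],[0,0,0]]
    - [1,[-15,0,0],[0,0,0]]
    - [1,[-5,0,0],[0,0,0]]
    - [1,[0,0,0],[0,0,0]]

```text
time: 9.12
tool_pos: [0.4412, -0.2417, 0.0573]
tcp_rot: [-180.0, -0.0, 14.8]
contact_force: [-0.1, 0.9, -2.2]
finger_gap: 0.259
grip_force: 88.4
```

Emit:
step_arm:
  commands:
    - [1,[0,0,-20],[0,0,0]]
    - [1,[0,0,-30],[0,0,0]]
    - [1,[0,0,-30],[0,0,0]]
    - [1,[0,0,-10],[0,0,0]]

```text
time: 9.62
tool_pos: [0.442, -0.2415, 0.1484]
tcp_rot: [179.9, -0.1, 14.9]
contact_force: [0.0, -0.6, -4.0]
finger_gap: 0.265
grip_force: 88.7
```

```bash
python3 plan.py .5483 .2002 .145 18.1 14 1
```

```text
from [ 0.442  -0.2415  0.1484] [ 1.7993e+02 -7.0000e-02  1.4880e+01] F [ 0.  -0.6 -4. ] gap 0.265 t 9.625
[[1.0, [15.4, -28.5, 0.2], [0.0, -0.0, -0.004]], [1.0, [15.6, -28.5, 0.2], [0.0, -0.0, -0.004]], [1.0, [15.7, -28.4, 0.2], [0.0, -0.0, -0.004]], [1.0, [15.8, -28.4, 0.2], [0.0, -0.0, -0.004]], [1.0, [15.9, -28.3, 0.2], [0.0, -0.0, -0.004]], [1.0, [16.0, -28.2, 0.2], [0.0, -0.0, -0.004]], [1.0, [16.1, -28.2, 0.2], [0.0, -0.0, -0.004]], [1.0, [16.2, -28.1, 0.2], [0.0, -0.0, -0.004]], [1.0, [16.3, -28.0, 0.2], [0.0, -0.0, -0.004]], [1.0, [16.5, -28.0, 0.2], [0.0, -0.0, -0.004]], [1.0, [16.6, -27.9, 0.2], [0.0, -0.0, -0.004]], [1.0, [16.7, -27.8, 0.2], [0.0, -0.0, -0.004]], [1.0, [16.8, -27.8, 0.2], [0.0, -0.0, -0.004]], [1.0, [16.9, -27.7, 0.2], [0.0, -0.0, -0.004]]]
```

Emit:
step_arm:
  commands:
    - [1,[10,-20,0],[0,0,-0.004]]
    - [1,[16,-28,0],[0,0,-0.004]]
    - [1,[16,-28,0],[0,0,-0.004]]
    - [1,[16,-28,0],[0,0,-0.004]]
    - [1,[16,-28,0],[0,0,-0.004]]
    - [1,[16,-28,0],[0,0,-0.004]]
    - [1,[16,-28,0],[0,0,-0.004]]
    - [1,[16,-28,0],[0,0,-0.004]]

```text
time: 10.62
tool_pos: [0.5006, 0.0007, 0.1465]
tcp_rot: [-180.0, 0.0, 16.7]
contact_force: [-0.2, -0.2, -3.0]
finger_gap: 0.263
grip_force: 88.7
```

```bash
python3 plan.py .5483 .2002 .145 18.1 7 1
```

```text
from [0.5006 0.0007 0.1465] [-1.7999e+02  5.0000e-02  1.6700e+01] F [-0.2 -0.2 -3. ] gap 0.263 t 10.625
[[1.0, [14.7, -25.3, 0.2], [-0.0, 0.0, -0.004]], [1.0, [14.8, -25.3, 0.2], [-0.0, 0.0, -0.004]], [1.0, [14.9, -25.2, 0.2], [-0.0, 0.0, -0.004]], [1.0, [15.0, -25.2, 0.2], [-0.0, 0.0, -0.004]], [1.0, [15.1, -25.1, 0.2], [-0.0, 0.0, -0.004]], [1.0, [15.2, -25.1, 0.2], [-0.0, 0.0, -0.004]], [1.0, [15.2, -25.0, 0.2], [-0.0, 0.0, -0.004]]]
```

Emit:
step_arm:
  commands:
    - [1,[15,-25,0],[0,0,-0.004]]
    - [1,[15,-25,0],[0,0,-0.004]]
    - [1,[15,-25,0],[0,0,-0.004]]
    - [1,[15,-25,8],[0,0,-0.004]]
    - [1,[15,-25,12],[0,0,-0.004]]
    - [1,[15,-25,10],[0,0,-0.004]]
    - [1,[15,-22,5],[0,0,0]]
    - [1,[0,0,0],[0,0,0]]

```text
time: 11.62
tool_pos: [0.5489, 0.1969, 0.1106]
tcp_rot: [-180.0, 0.1, 18.2]
contact_force: [0.5, -0.1, -3.2]
finger_gap: 0.266
grip_force: 88.7
```

```bash
cat > m3.py <<'E'
from h import *
s=env.state(); zu=s['tool_pos'][2]-0.0427; print(s['tool_pos'].round(4),s['tcp_rot'].round(2),s['contact_force'].round(1),'under',round(zu,4))
for n in('top','scene'):
    I,D=snap(n); cv2.imwrite(f'pics/{n}_{s["time"]:.1f}.png',I[:,:,::-1])
    H=cv2.cvtColor(I,cv2.COLOR_RGB2HSV).astype(int); P=cloud(n,D)
    m=(H[...,0]>8)&(H[...,0]<18)&(H[...,1]>180)&(H[...,2]>80)&(np.hypot(P[...,0]-.548,P[...,1]-.2)<.15)&(abs(P[...,2]-zu-.018)<.012)
    ys,xs=np.nonzero(m); W=plane(n,np.c_[xs,ys],zu+.018)[:,:2].astype(np.float32)
    r=cv2.minAreaRect(W); print(n,len(xs),r,'z',np.percentile(P[m][:,2],[5,50,95]).round(4))
E
python3 m3.py
```

```text
[0.5489 0.1969 0.1106] [-1.7997e+02  9.0000e-02  1.8210e+01] [ 0.5 -0.1 -3.2] under 0.0679
top 646 ((0.5500165224075317, 0.1971602737903595), (0.20958569645881653, 0.07067321985960007), 18.17755889892578) z [0.0792 0.0852 0.0911]
scene 951 ((0.5585458874702454, 0.2001170516014099), (0.2132280319929123, 0.07245147228240967), 18.104909896850586) z [0.079  0.0865 0.0895]
```

```bash
python3 - <<'E'
from h import *
def go(n,f,guess,zc):
    I=cv2.imread(f); g=cv2.cvtColor(I,cv2.COLOR_BGR2GRAY).astype(float); fo,cx,cy,R,t=info(n); out=[]
    for X in guess:
        c=R@np.array([*X,zc])+t; u,v=fo*c[0]/c[2]+cx,fo*c[1]/c[2]+cy; u0,v0=int(round(u)),int(round(v)); r=5
        w=g[v0-r:v0+r+1,u0-r:u0+r+1]; d=np.clip(170-w,0,None); d[d<25]=0; yy,xx=np.mgrid[v0-r:v0+r+1,u0-r:u0+r+1]
        p=[(d*xx).sum()/d.sum(),(d*yy).sum()/d.sum()]; out.append(plane(n,p,zc)[0]); print(np.round(w).astype(int)) if n=='top' else 0
    out=np.array(out); d=out[0]-out[1]; print(n,out.round(4),'mid',out.mean(0).round(4),np.degrees(np.arctan2(d[1],d[0])),np.hypot(*d[:2]))
G=[(.62,.2245),(.4775,.178)]
go('top','pics/top0.png',G,.042); go('scene','pics/scene0.png',G,.042)
E
```

```text
[[194 197 195 194 197 196 198 200 199 197 197]
 [195 196 196 195 196 197 196 198 200 198 197]
 [194 196 197 195 193 198 197 198 198 198 198]
 [195 194 194 180 171 183 193 198 198 198 199]
 [195 194 175 131 109 127 165 192 199 200 198]
 [195 188 161 102  72  79 130 186 200 199 199]
 [195 193 173 122  72  65 119 186 201 199 200]
 [196 197 191 166 123 108 141 188 198 199 201]
 [197 197 198 191 182 177 184 197 200 199 201]
 [196 196 197 197 198 199 197 200 197 191 185]
 [197 197 197 196 197 194 189 183 169 154 138]]
[[201 203 200 193 197 195 198 203 202 203 205]
 [190 196 198 197 202 202 205 204 205 203 204]
 [199 200 201 201 203 200 202 204 205 204 204]
 [203 204 202 199 188 170 172 192 204 204 203]
 [202 203 203 190 147 113 110 148 192 203 204]
 [203 204 204 183 123  80  72 115 177 202 204]
 [202 202 203 189 140  97  79 124 184 204 204]
 [202 201 203 200 182 153 134 154 195 204 205]
 [202 202 204 204 201 193 188 191 201 203 204]
 [203 202 203 204 203 203 201 202 203 203 203]
 [203 203 202 203 203 202 202 201 201 203 204]]
top [[0.6187 0.2242 0.042 ]
 [0.4772 0.1777 0.042 ]] mid [0.5479 0.201  0.042 ] 18.20891727199719 0.14896159713736948
scene [[0.6209 0.2257 0.042 ]
 [0.4768 0.179  0.042 ]] mid [0.5489 0.2024 0.042 ] 17.95095293481405 0.15140570554944122
```

Emit:
step_arm:
  commands:
    - [1,[-0.7,-4.2,0],[0,0,0]]
    - [1,[0,0,5],[0,0,0]]
    - [1,[0,0,4],[0,0,0]]
    - [1,[0,0,0],[0,0,0]]
    - [1,[0,0,0],[0,0,0]]

```text
time: 12.35
tool_pos: [0.5475, 0.1985, 0.1033]
tcp_rot: [180.0, 0.0, 18.0]
contact_force: [0.1, 0.5, -3.3]
finger_gap: 0.262
grip_force: 88.7
```

```bash
python3 m3.py; ls pics; python3 - <<'E'
import cv2,glob
a=cv2.imread(sorted(glob.glob('pics/scene_12*'))[-1])[200:320,310:420]
cv2.imwrite('pics/d1.png',cv2.resize(a,None,fx=5,fy=5,interpolation=cv2.INTER_CUBIC))
E
```

```text
[0.5475 0.1985 0.1033] [179.99   0.    18.03] [ 0.1  0.5 -3.3] under 0.0606
top 649 ((0.5484121441841125, 0.19836442172527313), (0.21044667065143585, 0.06924895942211151), 17.545413970947266) z [0.0724 0.0781 0.0837]
scene 935 ((0.5570065379142761, 0.2032797634601593), (0.211208313703537, 0.07226160168647766), 17.947568893432617) z [0.0711 0.0788 0.0818]
c1.png
k1.png
k2.png
scene0.png
scene_11.6.png
scene_12.3.png
top0.png
top_11.6.png
top_12.3.png
```

View pics/d1.png

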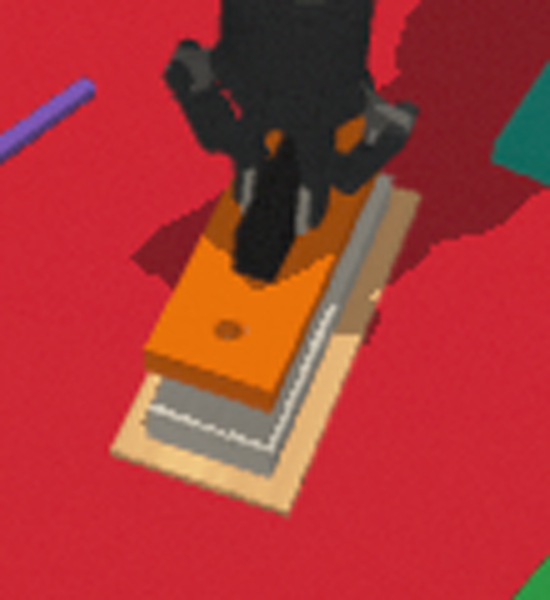

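The plate hovers over the mould, aligned lengthwise, with its near hole at (228,330). It still needs about 2.6 mm in +y.

Emit:
step_arm:
  commands:
    - [1,[0.3,-2.6,0],[0,0,0]]
    - [1,[0,0,0],[0,0,0]]
    - [1,[0,0,0],[0,0,0]]
    - [1,[0,0,0],[0,0,0]]

```text
time: 12.95
tool_pos: [0.547, 0.2011, 0.1033]
tcp_rot: [180.0, -0.0, 18.0]
contact_force: [-0.1, -0.8, -3.5]
finger_gap: 0.263
grip_force: 88.7
```

```bash
python3 m3.py
```

```text
[0.547  0.2011 0.1033] [179.99  -0.    18.04] [-0.1 -0.8 -3.5] under 0.0606
top 640 ((0.5477514863014221, 0.2011769413948059), (0.21017824113368988, 0.06920315325260162), 17.550151824951172) z [0.0726 0.078  0.0835]
scene 947 ((0.5568831562995911, 0.206025168299675), (0.20947469770908356, 0.07219058275222778), 18.237857818603516) z [0.0709 0.0786 0.0817]
```

Emit:
step_arm:
  commands:
    - [1,[0,0,5],[0,0,-0.002]]
    - [1,[0,0,3],[0,0,0]]
    - [1,[0,0,3],[0,0,0]]
    - [1,[0,0,3],[0,0,0]]
    - [1,[0,0,0],[0,0,0]]

```text
time: 13.68
tool_pos: [0.5469, 0.2011, 0.0891]
tcp_rot: [180.0, 0.0, 18.2]
contact_force: [-0.1, 0.4, -3.0]
finger_gap: 0.268
grip_force: 88.7
```

Underside is at 46 mm, past the dowel tapers with no contact force, so it's in the holes. Continuing down.

Emit:
step_arm:
  commands:
    - [1,[0,0,4],[0,0,0]]
    - [1,[0,0,4],[0,0,0]]
    - [1,[0,0,3],[0,0,0]]
    - [1,[0,0,2],[0,0,0]]
    - [1,[0,0,2],[0,0,0]]
    - [1,[0,0,0],[0,0,0]]
    - [1,[0,0,0],[0,0,0]]

```text
time: 14.55
tool_pos: [0.5469, 0.2012, 0.0744]
tcp_rot: [180.0, 0.0, 18.2]
contact_force: [-3.0, -0.3, 4.0]
finger_gap: 0.263
grip_force: 89.5
```

Emit:
step_arm:
  commands:
    - [1,[0,0,1],[0,0,0]]
    - [1,[0,0,1],[0,0,0]]
    - [1,[0,0,0.5],[0,0,0]]
    - [1,[0,0,0],[0,0,0]]
    - [1,[0,0,0],[0,0,0]]

```text
time: 15.18
tool_pos: [0.5469, 0.2012, 0.0727]
tcp_rot: [-180.0, -0.0, 18.1]
contact_force: [-10.0, -1.8, 24.4]
finger_gap: 0.267
grip_force: 92.9
```

```bash
python3 m3.py; python3 m2.py | grep knobdepth; python3 - <<'E'
import cv2,glob
a=cv2.imread(sorted(glob.glob('pics/scene_15*'))[-1])[170:320,190:420]
cv2.imwrite('pics/e1.png',cv2.resize(a,None,fx=3.4,fy=3.4,interpolation=cv2.INTER_CUBIC))
E
```

```text
[0.5469 0.2012 0.0727] [-1.7998e+02 -2.0000e-02  1.8150e+01] [-10.   -1.8  24.4] under 0.03
top 629 ((0.5479691624641418, 0.2014448344707489), (0.21019960939884186, 0.0694151446223259), 17.74421501159668) z [0.0422 0.0481 0.0539]
scene 894 ((0.5578907132148743, 0.20672716200351715), (0.2069212645292282, 0.07171542942523956), 18.216182708740234) z [0.0413 0.0483 0.0513]
knobdepth 76 [[ 0.59882522 -0.20264673  0.136     ]] [ 0.5968803  -0.20058534  0.15463194]m2.py:8: RuntimeWarning: Mean of empty slice.
  W=plane('top',np.c_[xs,ys],.064)[:,:2].astype(np.float32); print('rib',len(xs),cv2.minAreaRect(W),W.mean(0))
  ret = um.true_divide(
m2.py:14: RuntimeWarning: Mean of empty slice.
  Pm=lambda m:(m.sum(),P[m].mean(0).round(4),P[m].min(0).round(4),P[m].max(0).round(4))
Traceback (most recent call last):
  File "m2.py", line 18, in <module>
    m=near(.49,-.22,.08)&(z>.058)&(z<.07); print('rib sc',Pm(m), cv2.minAreaRect(P[m][:,:2].astype(np.float32)))
                                                          ~~^^^
  File "m2.py", line 14, in <lambda>
    Pm=lambda m:(m.sum(),P[m].mean(0).round(4),P[m].min(0).round(4),P[m].max(0).round(4))
                                               ~~~~~~~~^^^
ValueError: zero-size array to reduction operation minimum which has no identity
```

View pics/e1.png

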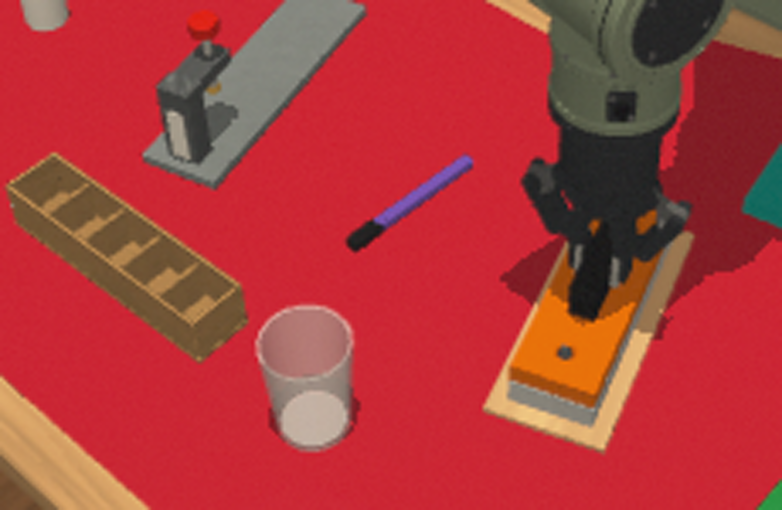

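The plate sits flush on the lower half with the dowel tip showing in its hole at (566,352). The gauge's knob is up at (203,25).

```bash
python3 -c "
from h import *
print(job.finish_job())"
```

```text
the job is handed in; nothing more can be done
None
```

I handed the job in with the gauge checked and back up, and the upper half on both dowels, pressed shut and still held by the gripper. The final pictures and force reading agreed with this, but the hand-in returned no verdict.

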